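# Book in a specimen tote: roll it into the intake bay and read its temperature logger

## Robot

A 6-joint arm with a two-finger parallel gripper is mounted at the origin on the work surface. World frame = base frame: x ahead of the robot, y to its left, z up, the work surface at z = 0. Lengths are in m, angles in rad, forces in N, time in s.
With the tool pointing down it reaches from about 0.35 to 0.85 m from the base axis. Payload 8.1 kg.
Tool frame: the origin (TCP) lies between the finger pads; the fingertips stand 11 mm ahead of it and the grasp point (between the pads) lies 8 mm behind it (robot.tips_ahead is the distance from the TCP to the fingertips, in m); z points along the fingers, y is the line along which they close (so a half turn about z gives the same grasp; the last joint's range is limited). The gripper opens to 93 mm and grips with 3 to 60 N. Pads are 15 mm wide; open, the fingers measure 128 mm over their backs; the gripper's body (75 mm by 188 mm) begins 65 mm behind the grasp point.
Start: joints at [1.217, 0.13, 1.488, -0, 1.523, -0.085], TCP at [0.159, 0.578, 0.23] pointing down, gripper open.
Joint ranges: [-2.96, 2.96], [-0.89, 2.26], [0.02, 2.5], [-1.34, 4.48], [0, 2.73], [-2.66, 2.66]. Speed limits (rad/s): [2.39, 2.39, 2.79, 3.14, 3.14, 3.14].

## Interface

Orientations are given as a rotation vector (axis times angle).
In Python, from plant import robot gives the robot as it stands. The module is installed in compiled form; this text tells all that it offers.
- The arm moves only by the tool move_arm, never from a script. Its argument "deltas" is one flat list of numbers, 7 for each row, row after row: the shift along the tool's x, y, z in m, then the turn, a rotation vector about the tool's x, y, z in rad, then the opening, from 0 (shut) to 1 (fully open). A call has 1 to 12 rows; each row is the pose to reach, as a shift and turn from the pose commanded when the call began, along the tool's axes at that moment; what a row does not reach only later rows make up. A row lasts 1/8 s, in which the tool goes at most 62.5 mm and 10.7 degrees, less where a joint would pass 70% of its speed; a pose out of reach is approached as far as the arm can. A call with a gripper value outside its range is refused whole. The fingers move at their own pace and stop on an object; "squeeze" is the grip in N (left out, the last holds). Time passes only in rows, so rows that repeat a pose let the fingers close. It gives the time, the measured TCP pose, the force, the opening and the grip force at its end, in the units of the state.
- robot.read_state(): the state, without advancing time (a new reading comes with each control period).
- robot.read_camera(name): name is "side" or "top"; returns (picture, depth): 480x640x3 uint8, red, green, blue; 480x640 float32, m along the optical axis (not along the pixel's ray), 0 where there is no reading.
- robot.camera_model(name): a dict with "K" (3x3 intrinsics, pixels), "R" (3x3) and "t" (3): a world point X has camera coordinates R X + t. Camera axes: x right, y down, z forward; pixel columns grow to the right and rows downward; lengths in m; the calibration is good to about 2 mm. A picture is of the moment at which its call begins. camera_model takes no time and is no camera call.
- robot.close_job(): hands the job in; it is judged then, once.
Trained networks look in the newest picture that a camera, given by its name, has taken for a name from the list of things; names that differ only in an ending like _2 or _b are one class to them, and where a whole thing is asked for, a point or a joint stands for the part that bears it (a point fixed in the world has none). Each returns a list of dicts, best first, with "confidence" (0 to 1); they miss things now and then, are a little off and sometimes report something else, mostly with a low value. They report only what shows in the picture. A call takes as long as a camera call. They do not tell look-alikes from the thing itself.
- robot.recognise(camera, label): "uv" ([column, row] in pixels, amid what is visible of it).
The state is a dict: "t": time; "q": joint angles; "dq": joint speeds; "joint_torque": joint torques, N m; "tool_pos": TCP position; "orientation": TCP orientation; "force": force on the tool from outside, world axes, zero at the start; "wrist_torque": the same for the moment, N m; "opening": finger opening in m; "gripper_force": force on a finger pad.
Only numpy, scipy, OpenCV 4.12 (cv2) and the standard library are available. Lean on these libraries where they do the work, as an engineer would, in place of code of your own. Each camera call takes 0.05 s, during which the arm holds its last target. There are 200 camera calls.

## Task

Roll the blue specimen tote gently along the roller track, keeping it down on the rollers, until it is right up against the end stop of the yellow intake bay. Then take the orange reader wand out of its holster and hold its sprung brass tip on the middle of the steel logger button on the tote's sloping end, square to the button's face and with a light press that sinks the tip about half way, never bottoming it hard. Finish while still holding the wand steady on the button like that, with the tote home in the bay, and leave the bottle, dish and tube rack where they are.

Things in the scene. Friction and masses are not known exactly. Their poses are not given: they have to be found in the camera images.
- track: Fixed bench-top track, 184 mm wide (x), 580 long (y): 17 free-turning steel rollers, tops at z 55. Origin: centre of its footprint on the bench; +y runs to the bay, z up. Lane 160 wide between white guide strips 72 high. The end at y -290 is open. Very little drag: a tote let go while moving coasts a little.
- bay_stop (a point): Where the tote's leading face comes to rest in the bay: x 0, y 260, z 55 of the track, in the plane of the two black bumpers on the grey end stop (110 mm high). The bay's yellow cheeks, 100 high and 160 apart, flared at the mouth, run from about y 50 to y 278 of the track. The tote is home with its origin at y 150 of the track.
- tote: Loose blue tote, 150 mm wide (x), 220 long (y), 90 high, 0.6 to 1 kg, on the rollers, with red tube caps (to z 98) in foam. Origin: centre of its underside; +y faces the bay. Its trailing end is an upright flat face at y -110, z 0 to 58, a place to push; above it a panel slopes at 30 degrees from (y -105, z 58) up to (y -50, z 90) and carries the logger.
- logger: Temperature logger fixed on the tote's sloping panel (x 0, y -77.5, z 73.9 of the tote): yellow disc 36 mm diameter, 3 thick, with a round bright steel contact button of 22 diameter standing 7 above the panel. Origin: on the panel under the button's centre. +z is the outward normal of the button's face, 30 degrees from vertical, leaning to the tote's -y.
- logger_face (a point): Centre of the flat face of the steel button, 7 mm out from the panel.
- holster: Fixed grey base 70 x 70 x 10 mm with an upright round white tube, 34 outside and 21 inside diameter, rim at z 80. Origin: centre of its underside, on the tube's axis. The wand hangs in it, shoulder on the rim, its lower 57 inside, and is drawn straight up.
- wand: Loose orange reader wand, 0.12 kg, upright in the holster, tip down. +z runs along it from tip to handle. Origin: centre of the nose's lower end. Nose: grey round bar 16 mm diameter, z 0 to 45. Handle: square 24 x 24, sides along x and y, z 45 to 125. A brass sprung tip of 12 diameter stands out 12 below the nose (to z -12) when free.
- wand_grip (a point): Point on the wand's axis in the handle at z 90 mm of the wand, 45 mm above the holster's rim at the start: a good place to grip.
- wand_tip (a point): Centre of the flat end face of the sprung brass tip; it moves with the tip.
- plunger (a joint): How far the sprung tip is pushed into the nose: 0 free to 0.010 m bottomed. The spring gives 0.9 N at 0 and 0.45 N more for each mm.
- bottle: Bystander: loose capped glass reagent jar with blue cap, 72 mm diameter, 145 high. Origin: centre of its underside.
- dish: Bystander: loose clear Petri dish with amber filling, 90 mm diameter, 14 high. Origin: centre of its underside.
- rack: Bystander: loose stainless tube rack with red-capped tubes, 75 mm (its x) x 230 (its y), caps up to 98 high. Origin: centre of its underside.
Mind the look-alikes: they are no part of the job. Several things have the shape of the holster; the one meant has the colours described above.

How it is judged:
On the way, in this order (a step that is already met when the one before it is completed fails the run):
1. the tote is up against the bay's end stop, with the wand still in its holster (y of tote in the frame of track above 0.142 m and z of tote in the frame of track below 0.061 m and distance between wand and holster below 0.05 m), for 0.2 s.
2. the wand's tip rests on the middle of the button, square and lightly pressed (contact force between wand and logger between 1 and 6.5 N and value of joint plunger between 0.0015 and 0.009 m and distance between wand_tip and logger_face below 0.008 m and angle between the z axis of wand and the z axis of logger, either way round below 0.2 rad), for 0.3 s.
At the end, for the whole second after the job is handed in: The tote stands on the rollers within 8 mm of the bumpers; the wand, held in the fingers and clear of holster and track, is still, its tip pressed on the steel button within 8 mm of its centre, square within 0.2 rad (11 degrees), with 1 to 6.5 N and the tip sunk 1.5 to 9 mm of its 10 mm (all of step 2 and y of tote in the frame of track above 0.142 m and z of tote in the frame of track below 0.061 m and contact force between the fingers and wand above 2 N and contact force between wand and holster below 0.05 N and contact force between wand and track below 0.05 N and horizontal distance between wand_grip and holster above 0.08 m and linear speed of each of wand, tote below 0.02 m/s); the arm keeps its last pose, push and grip.
It fails at once if the tote is slammed along (faster than 0.4 m/s) (linear speed of tote above 0.4 m/s).
It fails at once if the tote is lifted off the rollers or tipped (z of tote in the frame of track above 0.07 m or angle between tote's own z axis and vertical above 0.12 rad).
It fails at once if the wand is pressed hard on the logger (over 15 N) (contact force between wand and logger above 15 N).
It fails at once if the bottle, dish or rack is shifted more than 20 mm or tipped (distance of any of bottle, dish, rack from where it was at the start of the episode above 0.02 m or angle between any of bottle, dish, rack's own z axis and vertical above 0.3 rad).
It also fails if it takes over 56 s, if anything falls off the work surface, if the arm or the gripper's body presses on something with over 40 N, if the wrist force passes 120 N, or if a joint passes its speed limit or range.

## Working session

There is one attempt and no reset: what is moved stays moved. The work goes in short steps, Python scripts to look and compute and a tool call to move; the robot and the scene stay as the last step left them, time stands still between calls to the robot, and variables do not carry over. Pictures are saved under pics/ and viewed, at most 10 in all, crops included, and the job is handed in when it is done.

Besides the shell and the picture viewer there is one more tool, called after "Call:" as name(argument=value, ...), one argument or row to a line, values as JSON. move_arm: Moves the arm, as the interface text tells. Its arguments: {"type":"object","properties":{"deltas":{"type":"array","items":{"type":"number"}},"squeeze":{"type":"number"}},"required":["deltas"]}

```bash
mkdir -p pics
cat > h.py <<'E'
import numpy as np, cv2
from plant import robot
from scipy.spatial.transform import Rotation as Ro
def cloud(n):
    im,d=robot.read_camera(n); c=robot.camera_model(n)
    v,u=np.mgrid[0:480,0:640]; K=c['K']
    P=np.stack([(u-K[0,2])/K[0,0]*d,(v-K[1,2])/K[1,1]*d,d],-1)
    X=(P-c['t'])@c['R']; X[d==0]=np.nan
    return im,X
E
python3 - <<'E'
from h import *
for n in('top','side'):
    im,X=cloud(n); cv2.imwrite(f'pics/{n}0.png',im[...,::-1]); np.save(f'{n}0.npy',X); np.save(f'{n}im0.npy',im)
    for l in('tote','logger','holster','wand','track','bottle','dish','rack'):
        for r in robot.recognise(n,l)[:4]:
            u,v=map(int,r['uv']); print(n,l,round(r['confidence'],2),u,v,X[v,u].round(3))
s=robot.read_state(); print(s['t'],s['tool_pos'],s['orientation'],s['force'])
E
```

```text
top tote 0.87 353 215 [ 0.601 -0.045  0.124]
top tote 0.45 240 301 [0.383 0.227 0.156]
top logger 0.69 382 208 [ 0.617 -0.116  0.136]
top holster 0.94 244 302 [0.382 0.226 0.093]
top holster 0.85 192 331 [0.308 0.357 0.076]
top holster 0.2 335 146 [ 0.802 -0.001  0.065]
top wand 0.18 339 147 [ 0.799 -0.012  0.065]
top track 0.84 269 227 [0.58  0.173 0.052]
top bottle 0.85 433 302 [ 0.386 -0.236  0.146]
top dish 0.71 355 294 [ 0.407 -0.059  0.012]
side tote 0.94 325 290 [ 0.599 -0.089  0.147]
side logger 0.51 333 308 [ 0.611 -0.121  0.136]
side holster 0.71 216 211 [0.381 0.231 0.03 ]
side holster 0.62 190 170 [0.315 0.361 0.041]
side holster 0.56 186 259 [0.322 0.1   0.022]
side holster 0.22 426 292 [ 0.803 -0.046  0.07 ]
side wand 0.73 215 178 [0.388 0.232 0.131]
side track 0.61 308 217 [ 0.59   0.235 -0.003]
side bottle 0.58 206 397 [ 0.397 -0.281  0.136]
side dish 0.71 215 326 [ 0.39  -0.067  0.013]
side rack 0.55 424 292 [ 0.8   -0.043  0.066]
0.9 [0.15930524 0.57847387 0.22967173] [4.20919979e-01 3.11324035e+00 4.59786661e-05] [-0.18546476 -0.2500446  -0.06968525]
```

View pics/top0.png

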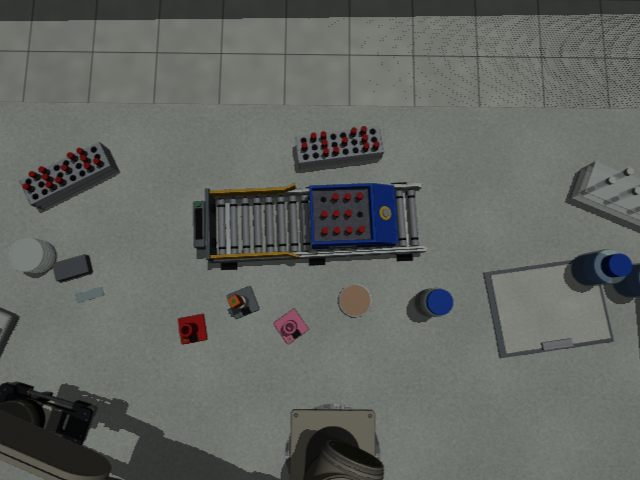

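View pics/side0.png

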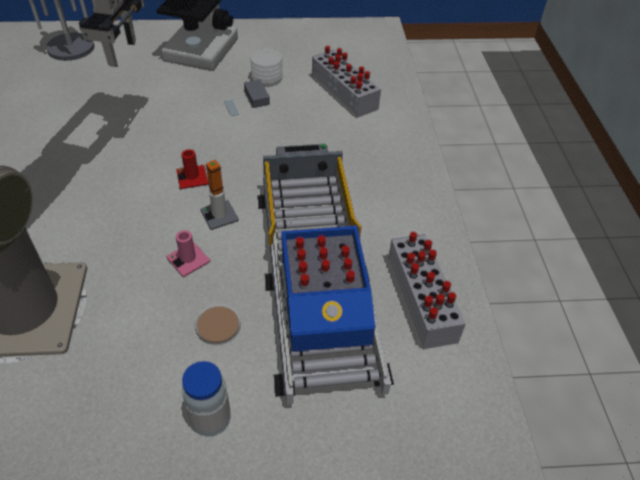

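Top view: the track runs nearly along +y, with the bay at the left (≈200,225) and the tote at (353,215), logger at (385,213). The grey-based white holster with the orange wand is at (238,300). The red and pink ones are look-alikes. Next I fit poses.

Run:
```python
from h import *
for n in('top','side'):
    X=np.load(n+'0.npy'); im=np.load(n+'im0.npy'); hsv=cv2.cvtColor(im,cv2.COLOR_RGB2HSV).astype(int)
    H,S,V=hsv[...,0],hsv[...,1],hsv[...,2]
    reg=(X[...,0]>.47)&(X[...,0]<.72)&(X[...,1]>-.28)&(X[...,1]<.4)
    def rect(m,name):
        p=X[m][:,:2].astype(np.float32); r=cv2.minAreaRect(p); print(n,name,len(p),np.round(r[0],4),np.round(r[1],4),round(r[2],2),'z',np.nanpercentile(X[m][:,2],[2,50,98]).round(3))
    blue=reg&(abs(H-112)<12)&(S>140)
    rect(blue&(X[...,2]>.139)&(X[...,2]<.15),'tote rim'); rect(blue&(X[...,2]>.06),'tote all')
    ye=reg&(abs(H-22)<8)&(S>130)
    ch=ye&(X[...,1]>0.03)
    rect(ch&(X[...,2]>.09)&(X[...,2]<.107),'cheeks')
    for s,nm in((-1,'near'),(1,'far')):
        m=ch&(X[...,2]>.09)&(s*(X[...,0]-.6)>0)&(X[...,1]>.15)
        if m.sum()>5:
            p=X[m]; k=np.polyfit(p[:,1],p[:,0],1); print(nm,m.sum(),k.round(4),'x@.2',np.polyval(k,.2).round(4))
    st=reg&(X[...,2]>.104)&(X[...,2]<.115)&(X[...,1]>.25); 
    if st.sum()>5: rect(st,'stop')
    lg=ye&(X[...,1]<0)&(X[...,2]>.12); print('logger',lg.sum(),X[lg].mean(0).round(4), (X[lg].max(0)+X[lg].min(0))/2)
    og=(X[...,0]>.33)&(X[...,0]<.43)&(X[...,1]>.17)&(X[...,1]<.28)
    o=og&(abs(H-12)<8)&(S>150)&(X[...,2]>.09)
    rect(o,'wand'); rect(o&(X[...,2]>.148),'wandtop')
    b=og&(X[...,2]>.006)&(X[...,2]<.014); rect(b,'holbase')
    print(im[o].mean(0))
c=cv2.resize(np.load('topim0.npy')[270:335,205:275],None,fx=8,fy=8,interpolation=cv2.INTER_CUBIC); cv2.imwrite('pics/w.png',c[...,::-1])
```

```text
top tote rim 905 [ 0.6012 -0.0237] [0.1499 0.1729] 3.03 z [0.139 0.144 0.148]
top tote all 2288 [ 0.6041 -0.0467] [0.1537 0.2203] 3.06 z [0.077 0.134 0.147]
top cheeks 592 [0.5851 0.2089] [0.1907 0.2213] 3.61 z [0.092 0.099 0.104]
near 222 [-0.0612  0.5144] x@.2 0.5022
far 250 [-0.0601  0.6817] x@.2 0.6696
top stop 813 [0.578  0.3124] [0.1054 0.1821] 85.18 z [0.105 0.109 0.115]
logger 67 [ 0.6054 -0.1216  0.1338] [ 0.60673196 -0.12409232  0.13359642]
top wand 126 [0.3832 0.2414] [0.0242 0.0248] 32.81 z [0.111 0.158 0.163]
top wandtop 95 [0.3833 0.2414] [0.0242 0.0247] 32.05 z [0.153 0.159 0.164]
top holbase 370 [0.3756 0.227 ] [0.0946 0.0904] 22.57 z [0.006 0.01  0.014]
[90.88095238 43.84920635 17.00793651]
side tote rim 1571 [ 0.603 -0.024] [0.1488 0.1794] 2.73 z [0.139 0.144 0.148]
side tote all 5420 [ 0.604  -0.0462] [0.1497 0.2233] 2.91 z [0.065 0.128 0.147]
side cheeks 578 [0.5886 0.2108] [0.189  0.2283] 3.13 z [0.091 0.101 0.105]
near 202 [-0.0569  0.5158] x@.2 0.5044
far 221 [-0.0584  0.683 ] x@.2 0.6713
side stop 770 [0.5824 0.3161] [0.1839 0.0969] 4.46 z [0.104 0.111 0.115]
logger 140 [ 0.6076 -0.1249  0.1317] [ 0.60818587 -0.1236814   0.13215404]
side wand 339 [0.3851 0.2409] [0.0231 0.0274] 29.96 z [0.092 0.132 0.163]
side wandtop 99 [0.3856 0.2403] [0.0231 0.0245] 33.0 z [0.15  0.159 0.163]
side holbase 439 [0.3756 0.2279] [0.1041 0.0954] 9.84 z [0.007 0.011 0.014]
[95.04424779 50.70501475 18.05309735]
```

View pics/w.png

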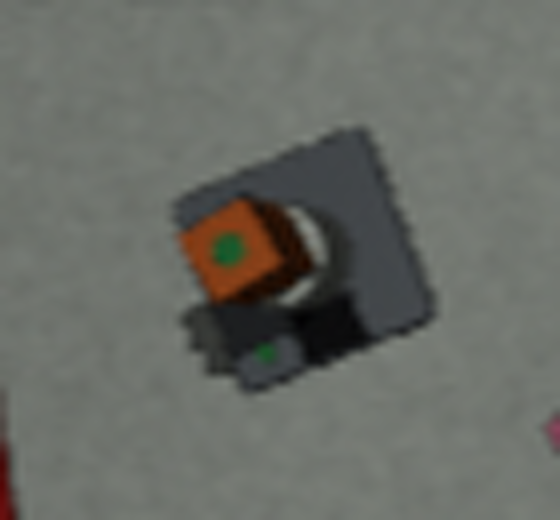

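Crop: the wand's orange top sits at (230,250), rotated about 32°. The track's yaw comes out at about 3.3°, the tote centre at about (0.604, -0.046) and the wand axis at about (0.384, 0.241). All heights match the given sizes.

```bash
cat >> h.py <<'E'
def down(ang,tilt=0,about=None):  # tool z down, tool y at world angle ang(deg)
    a=np.radians(ang); y=np.array([np.cos(a),np.sin(a),0]); z=np.array([0,0,-1.]); return np.c_[np.cross(y,z),y,z]
def delta(p,R,p0=None,R0=None):
    s=robot.read_state()
    p0=s['tool_pos'] if p0 is None else p0; R0=Ro.from_rotvec(s['orientation']).as_matrix() if R0 is None else R0
    return (R0.T@(np.array(p)-p0)).round(4).tolist(), Ro.from_matrix(R0.T@R).as_rotvec().round(4).tolist()
E
python3 -c "
from h import *
print(delta([.611,-.210,.23],down(3.35)))"
```

```text
([-0.6449, -0.6402, -0.0003], [0.0, -0.0, 1.2436])
```

Call:
move_arm(
  deltas=[-0.645,-0.64,0,0,0,1.2436,1,-0.645,-0.64,0,0,0,1.2436,1,-0.645,-0.64,0,0,0,1.2436,1,-0.645,-0.64,0,0,0,1.2436,1,-0.645,-0.64,0,0,0,1.2436,1,-0.645,-0.64,0,0,0,1.2436,1,-0.645,-0.64,0,0,0,1.2436,1,-0.645,-0.64,0,0,0,1.2436,1,-0.645,-0.64,0,0,0,1.2436,1,-0.645,-0.64,0,0,0,1.2436,1,-0.645,-0.64,0,0,0,1.2436,1,-0.645,-0.64,0,0,0,1.2436,1],
)

```text
t: 2.4
tool_pos: [0.5332, -0.0743, 0.23]
orientation: [2.156, 2.284, 0.001]
force: [0.4, 1.2, 0.9]
opening: 0.0933
gripper_force: 0.0
```

```bash
python3 -c "
from h import *
s=robot.read_state();print(s['t'],s['tool_pos'],s['q'])
print(delta([.611,-.210,.23],down(3.35)),delta([.611,-.210,.09],down(3.35)))"
```

```text
2.4 [ 0.5331869  -0.07431942  0.2299565 ] [-2.33861339e-01 -3.75617143e-02  1.66080532e+00  1.69320285e-04
  1.51740387e+00 -2.91930826e-01]
([-0.14, 0.0698, 0.0], [0.001, 0.0001, -0.0004]) ([-0.14, 0.0697, 0.14], [0.001, 0.0001, -0.0004])
```

Call:
move_arm(
  deltas=[-0.14,0.07,0,0,0,0,1,-0.14,0.07,0,0,0,0,1,-0.14,0.07,0.02,0,0,0,1,-0.14,0.07,0.07,0,0,0,1,-0.14,0.07,0.12,0,0,0,1,-0.14,0.07,0.14,0,0,0,1,-0.14,0.07,0.14,0,0,0,1],
)

```text
t: 3.28
tool_pos: [0.6094, -0.2074, 0.0884]
orientation: [-2.154, -2.284, 0.002]
force: [0.1, -0.3, 0.3]
opening: 0.0932
gripper_force: 0.0
```

Run:
```python
from h import *
s=robot.read_state();print(s['t'],s['tool_pos'],s['force'])
im,X=cloud('side'); cv2.imwrite('pics/s1.png',im[...,::-1])
```

```text
3.275 [ 0.60944249 -0.20740164  0.08844999] [ 0.05027716 -0.33429213  0.31723822]
```

View pics/s1.png

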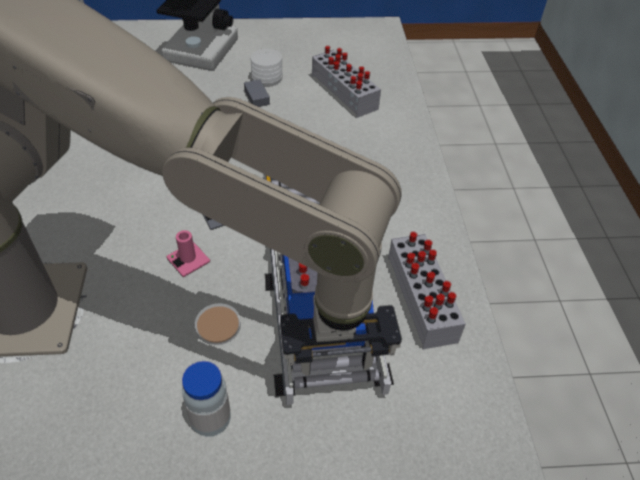

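Gripper is behind the tote at (340,340), clear of everything. Push gently.

Call:
move_arm(
  deltas=[0.02,0,0,0,0,0,1,0.035,0,0,0,0,0,1,0.043,0,0,0,0,0,1,0.051,0,0,0,0,0,1,0.062,0,0,0,0,0,1,0.077,0,0,0,0,0,1,0.095,0,0,0,0,0,1,0.115,0,0,0,0,0,1,0.135,0,0,0,0,0,1,0.155,0,0,0,0,0,1,0.175,0,0,0,0,0,1,0.195,0,0,0,0,0,1],
)

```text
t: 4.82
tool_pos: [0.5987, -0.0118, 0.0896]
orientation: [-2.155, -2.285, 0.0]
force: [1.4, -1.2, -0.1]
opening: 0.0931
gripper_force: 0.9
```

Call:
move_arm(
  deltas=[0.018,0,0,0,0,0,1,0.033,0,0,0,0,0,1,0.046,0,0,0,0,0,1,0.056,0,0,0,0,0,1,0.063,0,0,0,0,0,1,0.069,0,0,0,0,0,1],
)

```text
t: 5.58
tool_pos: [0.5948, 0.0559, 0.0895]
orientation: [-2.156, -2.285, 0.0]
force: [0.4, -1.1, 0.9]
opening: 0.093
gripper_force: 0.5
```

Run:
```python
from h import *
s=robot.read_state();print(s['t'],s['tool_pos'],s['force'])
for n in('top','side'):
    im,X=cloud(n); hsv=cv2.cvtColor(im,cv2.COLOR_RGB2HSV).astype(int)
    m=(X[...,0]>.47)&(X[...,0]<.72)&(abs(hsv[...,0]-112)<12)&(hsv[...,1]>140)&(X[...,2]>.06)&(X[...,2]<.16)
    m=cv2.morphologyEx(m.astype(np.uint8),cv2.MORPH_OPEN,np.ones((2,2)))>0
    p=X[m]; print(n,len(p),np.percentile(p[:,1],[.5,99.5]))
```

```text
5.575 [0.59483112 0.05589323 0.08951485] [ 0.43780264 -1.10425873  0.87431614]
top 1467 [nan nan]
side 1636 [nan nan]
```

Call:
move_arm(
  deltas=[0.006,0,0,0,0,0,1,0.012,0,0,0,0,0,1,0.017,0,0,0,0,0,1,0.021,0,0,0,0,0,1,0.024,0,0,0,0,0,1],
)

```text
t: 6.3
tool_pos: [0.5936, 0.0799, 0.0897]
orientation: [2.155, 2.286, 0.0]
force: [-0.2, 0.2, -0.4]
opening: 0.0929
gripper_force: 0.4
```

Run:
```python
from h import *
s=robot.read_state();print(s['t'],s['tool_pos'],s['force'])
for n in('top','side'):
    im,X=cloud(n); hsv=cv2.cvtColor(im,cv2.COLOR_RGB2HSV).astype(int)
    cv2.imwrite(f'pics/p_{n}.png',im[...,::-1])
    m=(X[...,0]>.47)&(X[...,0]<.72)&(abs(hsv[...,0]-112)<12)&(hsv[...,1]>140)&(X[...,2]>.06)&(X[...,2]<.16)
    p=X[m]; print(n,len(p),np.nanpercentile(p[:,1],[.5,99.5]))
```

```text
6.3 [0.59355864 0.07992713 0.08967421] [-0.2301599   0.22068168 -0.40371063]
top 1535 [-0.71652483  0.32267937]
side 1667 [0.08565285 0.30537083]
```

View pics/p_top.png

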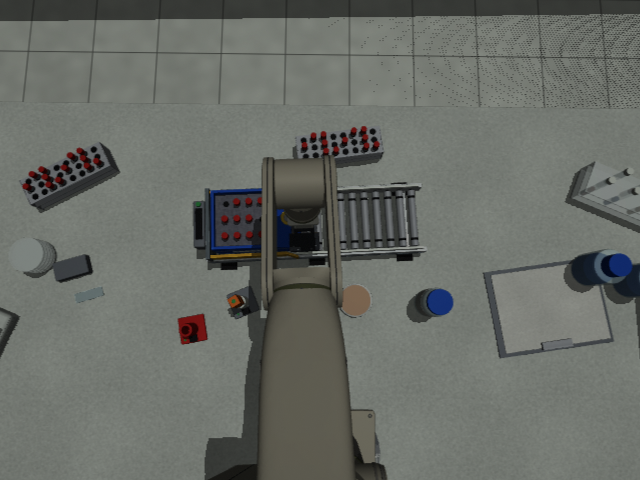

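Tote front is at column ~209, almost at the stop, with no resistance yet. Push a little more.

Call:
move_arm(
  deltas=[0.002,0,0,0,0,0,1,0.004,0,0,0,0,0,1,0.006,0,0,0,0,0,1,0.006,0,0,0,0,0,1,0.006,0,0,0,0,0,1],
)

```text
t: 7.02
tool_pos: [0.5943, 0.0815, 0.0898]
orientation: [2.154, 2.28, -0.004]
force: [6.0, -16.5, -1.7]
opening: 0.0928
gripper_force: 8.8
```

Firm contact (16 N): tote is home. Back off slowly, then lift.

Call:
move_arm(
  deltas=[-0.003,0,0,0,0,0,1,-0.008,0,0,0,0,0,1,-0.03,0,0,0,0,0,1,-0.06,0,0,0,0,0,1,-0.06,0,-0.04,0,0,0,1,-0.06,0,-0.1,0,0,0,1,-0.06,0,-0.16,0,0,0,1,-0.06,0,-0.16,0,0,0,1],
)

```text
t: 8.02
tool_pos: [0.5999, 0.0245, 0.257]
orientation: [2.15, 2.279, 0.012]
force: [-0.2, -0.0, -0.4]
opening: 0.0928
gripper_force: 0.0
```

Run:
```python
from h import *
s=robot.read_state();print(s['t'],s['tool_pos'],s['force'])
print(delta([.3842,.241,.25],down(32)))
im,X=cloud('side')
hsv=cv2.cvtColor(im,cv2.COLOR_RGB2HSV).astype(int)
m=(X[...,0]>.47)&(X[...,0]<.72)&(abs(hsv[...,0]-112)<12)&(hsv[...,1]>140)&(X[...,2]>.06)&(X[...,2]<.16)
p=X[m]; print(len(p),np.nanpercentile(p[:,1],[.5,99.5]))
```

```text
8.025 [0.59991519 0.02454066 0.25703274] [-0.239831   -0.01782205 -0.41237672]
([0.2286, -0.2028, 0.0044], [0.011, 0.0041, -0.5004])
3380 [0.08616132 0.23981918]
```

Call:
move_arm(
  deltas=[0.2286,-0.2028,0,0,0,-0.5,1,0.2286,-0.2028,0,0,0,-0.5,1,0.2286,-0.2028,0,0,0,-0.5,1,0.2286,-0.2028,0,0,0,-0.5,1,0.2286,-0.2028,0,0,0,-0.5,1,0.2286,-0.2028,0,0,0,-0.5,1,0.2286,-0.2028,0,0,0,-0.5,1],
)

```text
t: 8.95
tool_pos: [0.3807, 0.2414, 0.2483]
orientation: [-1.522, -2.748, 0.003]
force: [0.5, -0.0, -0.1]
opening: 0.0929
gripper_force: 0.0
```

Run:
```python
from h import *
s=robot.read_state();print(s['t'],s['tool_pos'],s['orientation'])
print(delta([.3842,.241,.117],down(32)))
im,X=cloud('side'); cv2.imwrite('pics/s2.png',im[...,::-1]); np.save('s2.npy',X); np.save('s2im.npy',im)
hsv=cv2.cvtColor(im,cv2.COLOR_RGB2HSV).astype(int)
m=(X[...,0]>.47)&(X[...,0]<.72)&(abs(hsv[...,0]-112)<12)&(hsv[...,1]>140)&(X[...,2]>.06)&(X[...,2]<.16)
p=X[m]; print(len(p),np.nanpercentile(p[:,1],[.5,99.5]))
m=(X[...,0]>.47)&(X[...,0]<.72)&(abs(hsv[...,0]-22)<8)&(hsv[...,1]>130)&(X[...,2]>.115)&(X[...,2]<.15)&(X[...,1]<.16)
print('logger',m.sum(),X[m].mean(0),(X[m].max(0)+X[m].min(0))/2)
```

```text
8.95 [0.38070364 0.24139719 0.24832016] [-1.52190256 -2.74759092  0.0029378 ]
([-0.0021, 0.003, 0.1313], [-0.002, 0.0003, 0.0006])
4191 [0.0859886  0.31177866]
logger 97 [0.59464787 0.12151309 0.13124638] [0.5944887  0.12241653 0.13201553]
```

View pics/s2.png

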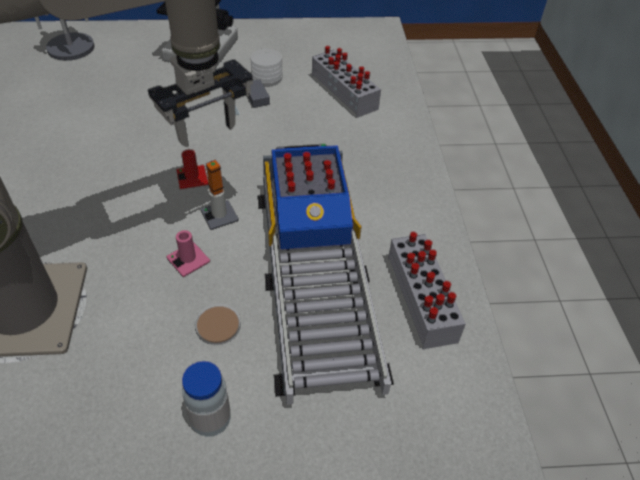

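Tote stands home in the bay, logger at (315,211), the wand below the gripper at (216,178). Descend on the wand.

Call:
move_arm(
  deltas=[-0.002,0.003,0.04,0,0,0,1,-0.002,0.003,0.08,0,0,0,1,-0.002,0.003,0.115,0,0,0,1,-0.002,0.003,0.132,0,0,0,1,-0.002,0.003,0.132,0,0,0,1],
)

```text
t: 9.62
tool_pos: [0.3842, 0.2409, 0.1165]
orientation: [-1.524, -2.745, 0.004]
force: [-0.2, -0.1, 0.0]
opening: 0.0929
gripper_force: 0.0
```

Run:
```python
from h import *
s=robot.read_state();print(s['t'],s['tool_pos'],s['orientation'],s['force'])
print(delta([.3842,.241,.117],down(32)))
for n in('side','top'):
    im,X=cloud(n);hsv=cv2.cvtColor(im,cv2.COLOR_RGB2HSV).astype(int)
    m=(X[...,0]>.33)&(X[...,0]<.43)&(X[...,1]>.17)&(X[...,1]<.28)&(abs(hsv[...,0]-12)<8)&(hsv[...,1]>150)&(X[...,2]>.09)
    if m.sum()>4:print(n,m.sum(),np.round(cv2.minAreaRect(X[m][:,:2].astype(np.float32))[0],4))
c=cv2.resize(robot.read_camera('side')[0][100:250,130:330],None,fx=4,fy=4); cv2.imwrite('pics/s3.png',c[...,::-1])
```

```text
9.625 [0.38424578 0.24086413 0.116517  ] [-1.52449406 -2.74515193  0.003708  ] [-0.19573302 -0.12489172  0.02708474]
([0.0001, 0.0, -0.0005], [-0.0028, -0.0002, -0.0016])
side 330 [0.3848 0.2395]
```

View pics/s3.png

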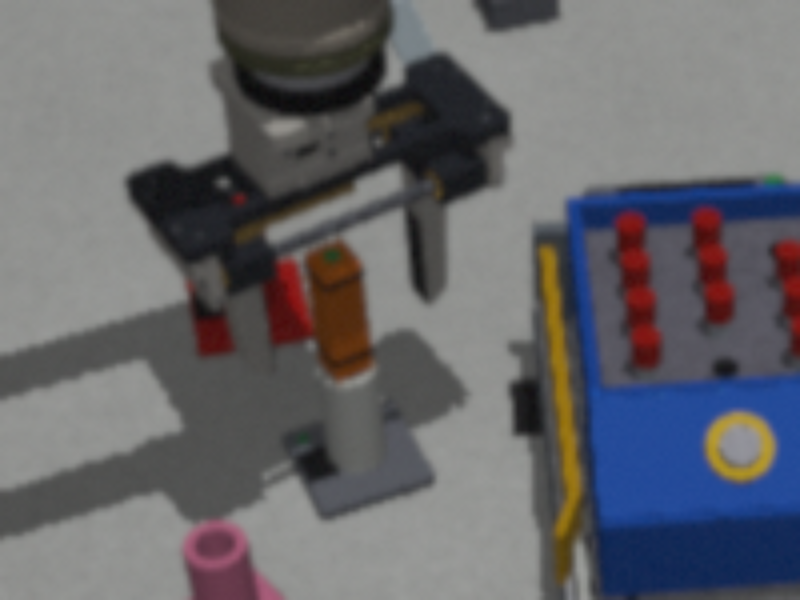

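The orange handle is centred between the fingers. Close.

Call:
move_arm(
  deltas=[0,0,0,0,0,0,0,0,0,0,0,0,0,0,0,0,0,0,0,0,0,0,0,0,0,0,0,0,0,0,0,0,0,0,0,0,0,0,0,0,0,0],
  squeeze=30,
)

```text
t: 10.52
tool_pos: [0.3845, 0.242, 0.1176]
orientation: [-1.523, -2.748, 0.0]
force: [-0.3, -0.5, -0.3]
opening: 0.0379
gripper_force: 0.0
```

Call:
move_arm(
  deltas=[0,0,0,0,0,0,0,0,0,0,0,0,0,0,0,0,0,0,0,0,0,0,0,0,0,0,0,0],
)

```text
t: 11.02
tool_pos: [0.3845, 0.2419, 0.1176]
orientation: [-1.523, -2.748, 0.0]
force: [-0.1, -0.0, 0.3]
opening: 0.0236
gripper_force: 30.0
```

Call:
move_arm(
  deltas=[0,0,-0.02,0,0,0,0,0,0,-0.05,0,0,0,0,0,0,-0.08,0,0,0,0,0,0,-0.12,0,0,0,0,0,0,-0.15,0,0,0,0,0,0,-0.15,0,0,0,0,0,0,-0.15,0,0,0,0],
)

```text
t: 11.9
tool_pos: [0.3841, 0.2418, 0.2663]
orientation: [-1.523, -2.747, 0.002]
force: [0.0, -0.5, -2.0]
opening: 0.0245
gripper_force: 30.0
```

Run:
```python
from h import *
s=robot.read_state();print(s['t'],s['tool_pos'],s['orientation'],s['force'],s['opening'])
R=Ro.from_rotvec(s['orientation']).as_matrix();p=s['tool_pos']
im,X=cloud('side'); cv2.imwrite('pics/s4.png',cv2.resize(im[60:260,130:370],None,fx=3,fy=3)[...,::-1])
L=(X-p)@R   # tool frame
m=(np.hypot(L[...,0],L[...,1])<.03)&(L[...,2]>.015)&(L[...,2]<.12)
for a in np.arange(.015,.115,.01):
    k=m&(L[...,2]>=a)&(L[...,2]<a+.01)
    if k.sum(): print(a.round(3),k.sum(),L[k].mean(0).round(4),im[k].mean(0).round())
# logger fit from both cams: blue panel plane + disc
for n in('side','top'):
    if n=='top': im,X=cloud('top')
    hsv=cv2.cvtColor(im,cv2.COLOR_RGB2HSV).astype(int)
    y=(X[...,0]>.5)&(X[...,0]<.68)&(X[...,1]>.07)&(X[...,1]<.16)&(X[...,2]>.115)&(X[...,2]<.16)
    d=y&(abs(hsv[...,0]-22)<8)&(hsv[...,1]>130)
    b=y&(hsv[...,1]<90)&(np.hypot(X[...,0]-.5945,X[...,1]-.122)<.013)
    bl=y&(abs(hsv[...,0]-112)<12)&(hsv[...,1]>140)
    if bl.sum()>20:
        q=X[bl]; q=q[(q[:,2]<.142)]; u,_,v=np.linalg.svd(q-q.mean(0),full_matrices=False); print(n,'normal',v[2],len(q))
    for nm,k in(('disc',d),('button',b)):
        if k.sum()>5: print(n,nm,k.sum(),X[k].mean(0).round(4),((X[k].max(0)+X[k].min(0))/2).round(4))
    if d.sum()>5: 
        (c,r)=cv2.minEnclosingCircle(np.argwhere(d)[:,::-1].astype(np.float32)); print('circ',c,r)
```

```text
11.9 [0.38406374 0.24176546 0.26628346] [-1.52276281e+00 -2.74683751e+00  2.05004392e-03] [ 0.03431266 -0.49755014 -2.01139689] 0.02454767070303931
0.015 57 [-0.0087 -0.0008  0.0201] [74. 44. 24.]
0.025 50 [-0.007  -0.002   0.0298] [87. 53. 30.]
0.035 21 [-0.0049  0.0004  0.0411] [72. 60. 55.]
0.045 27 [-0.0036 -0.0003  0.05  ] [59. 59. 61.]
0.055 31 [-0.0037 -0.0005  0.0602] [59. 59. 62.]
0.065 27 [-0.0034 -0.0002  0.0704] [59. 61. 63.]
0.075 18 [-0.0028  0.0001  0.0788] [66. 66. 66.]
0.085 20 [-0.0015  0.0005  0.0889] [88. 79. 63.]
side normal [ 0.02292003 -0.45891926  0.88818229] 1542
side disc 97 [0.5945 0.1214 0.1315] [0.5946 0.122  0.1318]
side button 93 [0.5947 0.1199 0.1346] [0.5944 0.1218 0.131 ]
circ (314.5, 211.5) 7.905794143676758
top normal [-0.00972531  0.41001196 -0.9120283 ] 1036
top disc 73 [0.5912 0.1233 0.1327] [0.5921 0.1219 0.1319]
top button 55 [0.5927 0.1205 0.1357] [0.5928 0.1204 0.1358]
circ (286.0, 217.5) 6.800835609436035
```

View pics/s4.png

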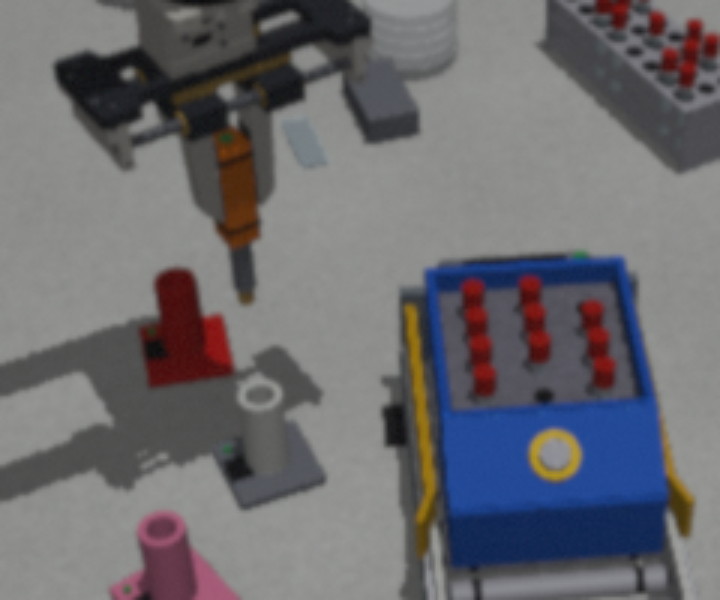

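The wand hangs straight in the fingers with its tip at crop (245,297); the button is at crop (555,455). The button face measures about (0.594, 0.120, 0.135), which matches the expected height of 0.135. Go to a hover 50 mm off along the normal.

```bash
cat >> h.py <<'E'
F=np.array([.5937,.1202,.135]); yw=np.radians(3.2)
ty=np.array([-np.sin(yw),np.cos(yw),0]); tx=np.array([np.cos(yw),np.sin(yw),0])
N=-.5*ty+np.array([0,0,.866025])
RT=np.c_[np.cross(tx,-N),tx,-N]
E
python3 -c "
from h import *
print(delta(F+.1446*N,RT),RT)"
```

```text
([-0.2776, 0.0789, 0.0051], [-0.1345, 0.5129, 0.4901]) [[-0.04834282  0.99844076 -0.02791075]
 [ 0.86467466  0.0558215   0.49922038]
 [ 0.5         0.         -0.866025  ]]
```

Call:
move_arm(
  deltas=[-0.05,0.014,-0.01,0,0,0.05,0,-0.2776,0.0789,0.005,-0.1345,0.5129,0.4901,0,-0.2776,0.0789,0.005,-0.1345,0.5129,0.4901,0,-0.2776,0.0789,0.005,-0.1345,0.5129,0.4901,0,-0.2776,0.0789,0.005,-0.1345,0.5129,0.4901,0,-0.2776,0.0789,0.005,-0.1345,0.5129,0.4901,0,-0.2776,0.0789,0.005,-0.1345,0.5129,0.4901,0,-0.2776,0.0789,0.005,-0.1345,0.5129,0.4901,0],
)

```text
t: 13.0
tool_pos: [0.5981, 0.0498, 0.2634]
orientation: [-1.865, -1.979, -0.504]
force: [-0.2, 0.6, -1.0]
opening: 0.0238
gripper_force: 30.0
```

Run:
```python
from h import *
s=robot.read_state();print(s['t'],s['tool_pos'],s['orientation'],s['force'],s['opening'],s['q'])
print(delta(F+.1446*N,RT))
R=Ro.from_rotvec(s['orientation']).as_matrix();p=s['tool_pos']
im,X=cloud('side'); cv2.imwrite('pics/s5.png',cv2.resize(im[130:280,220:420],None,fx=4,fy=4)[...,::-1])
L=(X-p)@R
c=robot.camera_model('side'); print('cam in tool dir',(R.T@(-c['R'].T@c['t']-p)).round(2))
m=(np.hypot(L[...,0],L[...,1])<.025)&(L[...,2]>.015)&(L[...,2]<.12)
for a in np.arange(.015,.105,.01):
    k=m&(L[...,2]>=a)&(L[...,2]<a+.01)
    if k.sum()>3: print(a.round(3),k.sum(),L[k].mean(0).round(4),((L[k].min(0)+L[k].max(0))/2).round(4),im[k].mean(0).round())
def px(P): q=c['K']@(c['R']@P+c['t']); return q[:2]/q[2]
print('tip px',px(p+.0946*R[:,2]),'grip',px(p+.03*R[:,2]),'face',px(F))
```

```text
13.0 [0.59806601 0.04977434 0.26343798] [-1.86467184 -1.978617   -0.50442479] [-0.17123726  0.59667017 -1.01924874] 0.02375734490170369 [-0.29855329  0.19614127  1.44330383  0.49280598  1.68270342 -0.34690798]
([-0.0031, -0.0004, 0.0019], [0.0023, -0.0005, 0.0041])
cam in tool dir [-0.3  -0.13 -1.05]
0.015 20 [-0.0091  0.0013  0.0203] [-0.009   0.0012  0.0202] [58. 35. 25.]
0.025 16 [-0.0092  0.0006  0.0296] [-0.0091  0.0008  0.0298] [59. 38. 37.]
0.055 8 [-0.0042 -0.      0.0613] [-0.0037  0.0007  0.0613] [50. 43. 45.]
0.065 11 [-0.003   0.0002  0.0707] [-0.0015  0.001   0.0709] [46. 48. 63.]
0.075 7 [-0.0027 -0.0022  0.079 ] [-0.0015 -0.0015  0.0781] [68. 64. 64.]
tip px [316.57301291 202.82573133] grip [319.51341101 193.7138148 ] face [314.19580756 211.01644815]
```

View pics/s5.png

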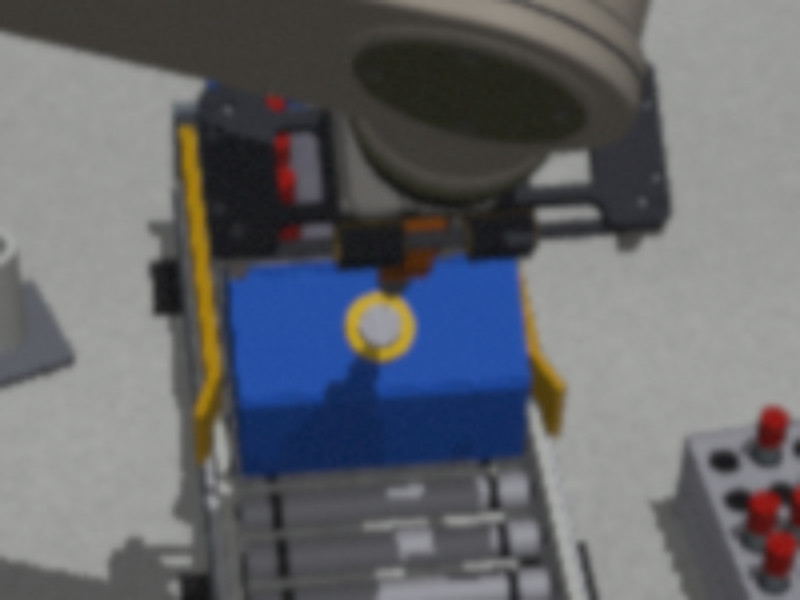

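The tip is above the button at crop (390,288), with the button at (380,325), as predicted. Approach to about 12 mm and settle.

Call:
move_arm(
  deltas=[-0.003,0,0.01,0,0,0.004,0,-0.003,0,0.025,0,0,0.004,0,-0.003,0,0.035,0,0,0.004,0,-0.003,0,0.039,0,0,0.004,0,-0.003,0,0.039,0,0,0.004,0,-0.003,0,0.039,0,0,0.004,0],
)

```text
t: 13.8
tool_pos: [0.5979, 0.0651, 0.2278]
orientation: [-1.871, -1.972, -0.504]
force: [0.6, 0.2, -0.6]
opening: 0.0237
gripper_force: 30.0
```

Run:
```python
from h import *
s=robot.read_state();print(s['t'],s['tool_pos'],s['orientation'],s['force'])
print(delta(F+.0946*N,RT))
```

```text
13.8 [0.59791672 0.06507329 0.22779337] [-1.87056573 -1.97174994 -0.50371717] [ 0.62967098  0.21145722 -0.62283265]
([0.0015, -0.0012, 0.0134], [0.003, -0.001, -0.0024])
```

Call:
move_arm(
  deltas=[0.001,-0.001,0.004,0,0,0,0,0.001,-0.001,0.008,0,0,0,0,0.001,-0.001,0.011,0,0,0,0,0.001,-0.001,0.013,0,0,0,0,0.001,-0.001,0.015,0,0,0,0,0.001,-0.001,0.016,0,0,0,0,0.001,-0.001,0.016,0,0,0,0,0.001,-0.001,0.016,0,0,0,0],
)

```text
t: 14.8
tool_pos: [0.5962, 0.074, 0.2142]
orientation: [-1.87, -1.971, -0.503]
force: [-1.4, -1.8, 1.5]
opening: 0.0237
gripper_force: 30.0
```

Run:
```python
from h import *
fs=[]
for _ in range(6):
    robot.read_camera('top'); s=robot.read_state(); fs.append(s['force']@N)
print(s['t'],s['tool_pos'],np.round(fs,2),s['force'],delta(F+.0946*N,RT))
```

```text
15.1 [0.59622138 0.07405941 0.2140758 ] [1.12 1.48 1.01 1.52 1.38 1.28] [-1.35258854 -1.30799722  0.76785229] ([0.0005, 0.0001, -0.003], [0.0025, -0.0012, -0.0026])
```

Sunk about 3 mm (≈2.2 N). Press 2 mm more.

Call:
move_arm(
  deltas=[0,0,0.001,0,0,0,0,0,0,0.002,0,0,0,0,0,0,0.002,0,0,0,0,0,0,0.002,0,0,0,0,0,0,0.002,0,0,0,0],
)

```text
t: 15.72
tool_pos: [0.5962, 0.0751, 0.2124]
orientation: [-1.87, -1.971, -0.503]
force: [-1.1, -1.2, 1.0]
opening: 0.0238
gripper_force: 30.0
```

Run:
```python
from h import *
fs=[]
for i in range(5):
    im,X=cloud('side'); s=robot.read_state(); fs.append(s['force']@N)
print(s['t'],s['tool_pos'],np.round(fs,2),s['force'],s['gripper_force'],delta(F+.0946*N,RT))
hsv=cv2.cvtColor(im,cv2.COLOR_RGB2HSV).astype(int)
m=(X[...,0]>.47)&(X[...,0]<.72)&(abs(hsv[...,0]-112)<12)&(hsv[...,1]>140)&(X[...,2]>.06)&(X[...,2]<.16)
print(np.nanpercentile(X[m][:,1],[.5,99.5]))
cv2.imwrite('pics/s6.png',cv2.resize(im[170:250,260:370],None,fx=7,fy=7,interpolation=cv2.INTER_CUBIC)[...,::-1])
```

```text
15.975 [0.59622416 0.07508788 0.21235922] [2.46 2.06 1.93 2.67 2.31] [-1.53613063 -2.35618476  1.35791609] 29.997693300247192 ([0.0005, 0.0, -0.005], [0.0026, -0.0012, -0.0026])
[0.08561773 0.1485292 ]
```

View pics/s6.png

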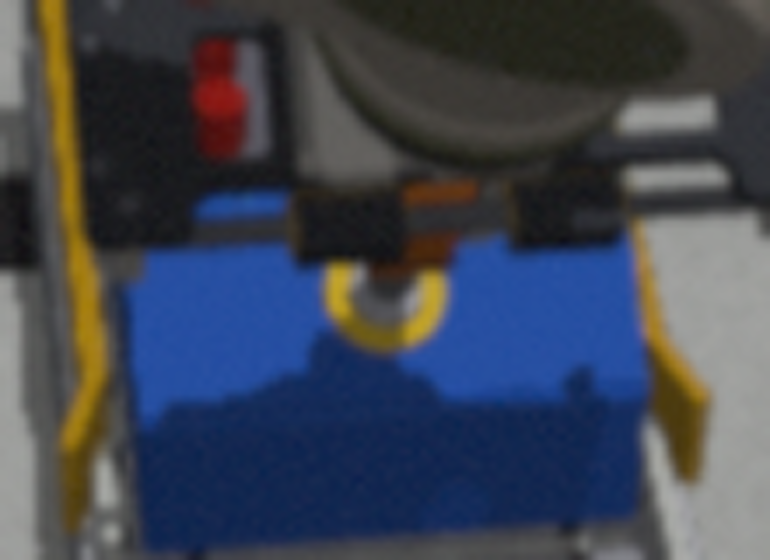

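The nose stands on the middle of the button (crop 385,298). The tote's trailing end is unchanged at y 0.0856. The force rose about 0.9 N over the last 2 mm, matching the spring, so I hand in.

```bash
python3 -c "
from plant import robot
print(robot.close_job())"
```

```text
the job is handed in; nothing more can be done
None
```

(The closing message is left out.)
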